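Snap the pressure tester onto the ventilator's inlet nipple and hold the valve open

ROBOT

A 7-joint arm with a two-finger parallel gripper is mounted at the origin on the work surface. World frame = base frame: x ahead of the robot, y to its left, z up, the work surface at z = 0. Lengths are in m, angles in degrees, forces in N, time in s.
With the tool pointing down it reaches from about 0.35 to 0.775 m from the base axis. Payload 3.1 kg.
Tool frame: the origin (TCP) lies between the finger pads, 19 mm behind the fingertips; this is the grasp point; z points along the fingers, y is the line along which they close (so a half turn about z gives the same grasp; the last joint's range is limited). The gripper opens to 85 mm and grips with 20 to 120 N. Pads are 22 mm wide; open, the fingers measure 114 mm over their backs; the gripper's body (76 mm by 85 mm) begins 54 mm behind the grasp point. The pads swing forward as they close: fully open they stand 13 mm farther back than shut.
Start: joints at [-70.972, 17.813, 0.802, 86.603, -0.252, 75.585, -1.558], TCP at [0.201, 0.512, 0.25] pointing down, gripper open.
Joint ranges: [-154.91, 154.91], [-16.99, 109.72], [-72.82, 74.43], [7.12, 147.25], [-82.49, 262.49], [11.32, 116.49], [-174.64, 174.64]. Speed limits (degrees/s): [159.86, 159.86, 180, 180, 180, 180, 180].

INTERFACE

Orientations are given as [roll, pitch, yaw] about the fixed x, y, z axes, in that order (R = Rz(yaw) Ry(pitch) Rx(roll)).
In Python, from station import robot, fingers, vision, workorder, recognise gives the robot as it stands. Calls block until the motion is done:
- robot.move_to(position, orientation): joint-space move of the TCP to a pose.
- robot.line_to(position, orientation=None, velocity=0.15, f_stop=None): straight line of the TCP; orientation=None keeps the orientation; velocity is the mean speed in m/s. With f_stop (N) it stops when the force on the tool has changed by that much, and returns True; else False.
- robot.move_j(angles): joint-space move.
- fingers.gripper_to(opening, force=None): opening from 0.0 (shut) to 1.0 (fully open); force is the grip in N (None keeps the last); returns when the fingers have stopped.
- robot.pause(seconds).
- robot.inverse_kinematics(position, orientation): joint angles nearest the present ones, or None.
- vision.grab_frame(name): name is "scene" or "top"; returns the picture (480x640x3 uint8, red, green, blue); there is no depth.
- vision.calibration(name): a dict with "mtx" (3x3 intrinsics, pixels), "extrinsics" (4x4, takes a point from world to camera coordinates). Camera axes: x right, y up, looking along -z (the intrinsics and any distortion apply to the point x, -y, -z); pixel columns grow to the right and rows downward; lengths in m; the calibration is good to about 2 mm. A picture is of the moment at which its call begins. calibration takes no time and is no camera call.
A pose or a line that the arm cannot do raises robot.PlanningError and nothing moves.
- workorder.close_job(): hands the job in; it is judged then, once.
Trained networks look in the newest picture that a camera, given by its name, has taken for a name from the list of things; names that differ only in an ending like _2 or _b are one class to them, and where a whole thing is asked for, a point or a joint stands for the part that bears it (a point fixed in the world has none). Each returns a list of dicts, best first, with "p" (0 to 1); they miss things now and then, are a little off and sometimes report something else, mostly with a low value. They report only what shows in the picture. A call takes as long as a camera call.
- recognise(label, camera): "rect" ([centre column, centre row, width, height] in pixels, round what is visible of it).
Readings, each from a call of its own:
- robot.current_time_s(): time.
- robot.current_joint_positions(): joint angles.
- robot.current_dq(): joint speeds.
- robot.current_joint_torque(): joint torques, N m.
- robot.current_tool_pos(): TCP position.
- robot.current_eef_rot(): TCP orientation.
- robot.current_contact_force(): force on the tool from outside, world axes, zero at the start.
- robot.current_torque(): the same for the moment, N m.
- robot.current_finger_gap(): opening from 0.0 (shut) to 1.0 (fully open).
- robot.current_gripper_force(): force on a finger pad.
Only numpy, scipy, OpenCV 4.12 (cv2) and the standard library are available. Lean on these libraries where they do the work, as an engineer would, in place of code of your own. Each camera call takes 0.05 s, during which the arm holds its last target. There are 200 camera calls.

TASK

Check the opened ventilator's gas inlet: pick up the hand pressure tester standing on the blue mat, press its socket squarely onto the tilted brass inlet nipple until it snaps over the head, and go on pushing it home against the spring of the valve pin. Keep it pushed home, so that the valve stays open, for at least two seconds, and finish while still holding it pushed home and square. Leave everything else on the bench where it is.

Things in the scene. Friction and masses are not known exactly. Their poses are not given: they have to be found in the camera images.
- coupler: hand pressure tester, 0.32 kg, 84 mm tall, standing on its socket mouth on the blue mat (2 mm thick). Origin: centre of the mouth; z is its long axis, from mouth to grip end. Along z: round steel socket 40 mm across (0-28 mm), flange 48 mm across (28-36 mm), square black body 28 x 28 mm with faces square to its x and y (36-84 mm). Any turn about z fits the nipple.
- coupler_grip (a point): point on the tester's long axis 58 mm above its mouth, where to hold the black body between the finger pads: with the TCP here the fingertips are just above the flange, which they can push on. Axes as the tester's
- coupler_balls (a point): point on the tester's long axis 8 mm above its mouth, in the middle of the ring of four spring-loaded locking balls, which leave a gap 12 mm across. The bore around them is 19 mm across, 28 mm deep and flat-ended
- nipple: brass inlet nipple with a yellow ring at its foot, on the opened ventilator's manifold, leaning 30 degrees from vertical towards the ventilator's front, the robot's left. Origin: on its axis, on the hex shoulder (29 mm across) where the tester's mouth stops, about 108 mm up; z runs out along the nipple. The tester is square on it when both z axes agree, its mouth centre on this axis.
- nipple_head (a point): centre of the nipple's ball head, 16 mm across, 19.5 mm from the shoulder along the nipple's z; the stem below it is 11 mm across. The balls meet the head with the mouth about 18 mm from the shoulder, snap over it with about 10 N, and have closed behind it about 5 mm from the shoulder
- valve_pin (a joint): how far the valve pin, 6 mm across with its tip 33.5 mm from the shoulder, is pushed in (m): 0 is closed, open above 0.003, about 0.0055 with the tester's mouth on the shoulder. The bore's end meets it just as the balls close; over the last 5 mm its spring pushes back with 6 N rising to 14 N. If let go, the snapped-on tester is pushed back and the valve closes
- ventilator: the opened ventilator, fixed to the bench: white open case 240 mm deep (its x), 280 mm wide (its y), 75 mm high walls, two 20 mm long hose ports low on the front, boards inside and the manifold at the front; the boss under the nipple rises above the walls. Origin under its centre on the mat; the front faces its -x
- multimeter: bystander, to be left alone: beige hand multimeter lying on its back, 185 x 88 x 36 mm, origin under its centre
- cutters: bystander, to be left alone: small cutters with two green handles, lying, 145 x 50 mm, 12 mm high, origin near the pivot on the underside
- screwdriver: bystander, to be left alone: screwdriver with a red handle, lying, 190 mm long, about 25 mm high
- spool: bystander, to be left alone: blue solder spool standing on its flange, 52 mm across, 46 mm high, origin under its centre
- flux_bottle: bystander, to be left alone: closed white bottle with a red cap, 48 mm across, 110 mm high, origin under its centre
- dust_cap: bystander, to be left alone: red plastic dust cap standing open side up, 28 mm across, 22 mm high, origin under its centre
- parts_tray: bystander, to be left alone: light blue tray of screws, 130 x 100 x 28 mm, origin under its centre

How it is judged:
By the outcome, as a careful person would: the job done as asked, in the order asked, and still so for the second after the job is handed in, while the arm keeps its last pose, push and grip.
It also fails if it takes over 38 s, if anything falls off the work surface, if the arm or the gripper's body presses on something with over 40 N, if the wrist force passes 120 N, or if a joint passes its speed limit or range.

## Working session

There is one attempt and no reset: what is moved stays moved. The work goes in short steps, each a Python script; the robot and the scene stay as the last script left them, time stands still between calls to the robot, and variables do not carry over. Pictures are saved under pics/ and viewed, at most 10 in all, crops included, and the job is handed in when it is done.

```bash
mkdir -p pics; python3 - <<'E'
from station import robot, fingers, vision, workorder, recognise
import cv2, numpy as np
for c in ("scene","top"):
    im=vision.grab_frame(c); cv2.imwrite(f"pics/{c}0.png",im[:,:,::-1])
    k=vision.calibration(c); print(c,{a:np.round(np.array(b),4).tolist() for a,b in k.items()})
    for l in ("coupler","coupler_grip","coupler_balls","nipple","nipple_head","valve_pin","ventilator","dust_cap"):
        try: print(l,[(round(r["p"],2),np.round(r["rect"],1).tolist()) for r in recognise(l,c)][:3])
        except Exception as e: print(l,e)
print(robot.current_time_s())
E
```

```text
scene {'mtx': [[509.403, 0.0, 314.2812], [0.0, 509.403, 239.9489], [0.0, 0.0, 1.0]], 'extrinsics': [[0.6422, 0.7665, -0.0104, -0.3521], [-0.5292, 0.4531, 0.7174, 0.1956], [0.5546, -0.4552, 0.6966, -1.6312], [0.0, 0.0, 0.0, 1.0]]}
coupler [(0.83, [364.7, 228.4, 16.6, 29.1]), (0.66, [117.2, 318.2, 28.7, 40.0]), (0.61, [287.6, 274.8, 16.4, 20.3])]
coupler_grip [(0.86, [365.5, 226.6, 12.3, 29.4])]
coupler_balls [(0.77, [365.6, 224.2, 15.0, 28.3]), (0.51, [439.1, 250.9, 76.9, 49.9])]
nipple [(0.49, [283.1, 276.2, 19.5, 17.7])]
nipple_head [(0.66, [188.6, 280.4, 53.2, 28.6]), (0.51, [288.1, 276.4, 17.1, 20.1])]
valve_pin [(0.68, [128.8, 392.7, 74.9, 71.6])]
ventilator [(0.85, [260.9, 320.2, 157.6, 143.5])]
dust_cap [(0.56, [364.1, 225.6, 12.7, 26.6]), (0.52, [304.7, 226.8, 7.8, 13.3])]
top {'mtx': [[496.5579, 0.0, 318.3662], [0.0, 496.5579, 233.8122], [0.0, 0.0, 1.0]], 'extrinsics': [[-0.0018, -1.0, 0.0055, -0.0105], [0.9904, -0.0011, 0.1382, -0.5504], [-0.1382, 0.0057, 0.9904, -1.4151], [0.0, 0.0, 0.0, 1.0]]}
coupler [(0.59, [245.1, 242.5, 15.9, 14.4])]
coupler_grip [(0.75, [245.8, 247.2, 13.3, 16.5])]
coupler_balls [(0.58, [247.1, 242.8, 14.6, 13.5]), (0.39, [153.4, 272.4, 11.9, 43.9])]
nipple []
nipple_head [(0.58, [360.4, 221.2, 11.0, 11.3]), (0.24, [381.4, 225.3, 96.1, 100.8])]
valve_pin []
ventilator [(0.98, [381.3, 223.1, 96.8, 104.1]), (0.46, [247.6, 243.9, 18.1, 14.2])]
dust_cap [(0.62, [283.7, 291.6, 9.8, 5.9]), (0.21, [360.7, 219.1, 11.0, 8.9])]
0.9
```

```bash
python3 - <<'E'
import cv2, numpy as np
s=cv2.imread("pics/scene0.png"); t=cv2.imread("pics/top0.png")
cv2.imwrite("pics/both.png",np.vstack([cv2.resize(s[150:450,50:550],(800,480)) [:, :],])[:480])
cv2.imwrite("pics/top_c.png",cv2.resize(t[140:320,130:470],None,fx=2.3,fy=2.3,interpolation=2))
def c(im,x,y,w,h,f): return cv2.resize(im[y:y+h,x:x+w],None,fx=f,fy=f,interpolation=0)
a=c(s,340,195,50,50,8); b=c(s,262,250,50,50,8); d=c(t,225,218,50,37,8); e=c(t,340,203,50,37,8)
cv2.imwrite("pics/det.png",cv2.resize(np.vstack([np.hstack([a,b])[:300],np.hstack([d,e])[:296]]),(800,596)))
E
```

```text
(no output)
```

View pics/both.png

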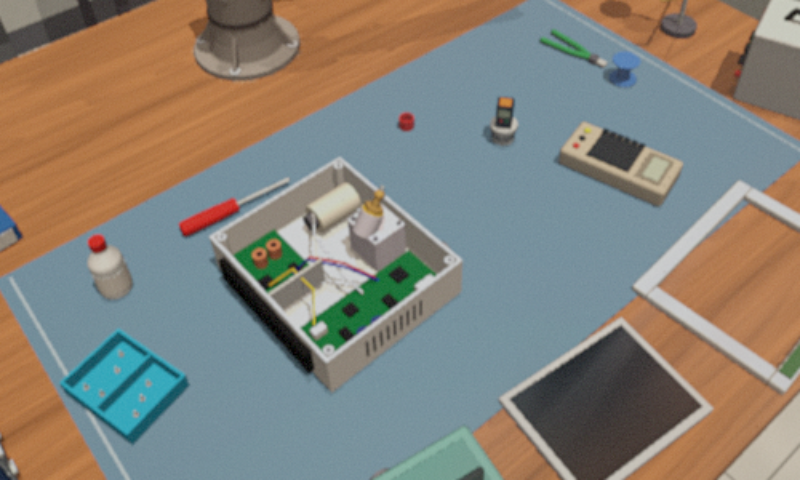

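View pics/top_c.png

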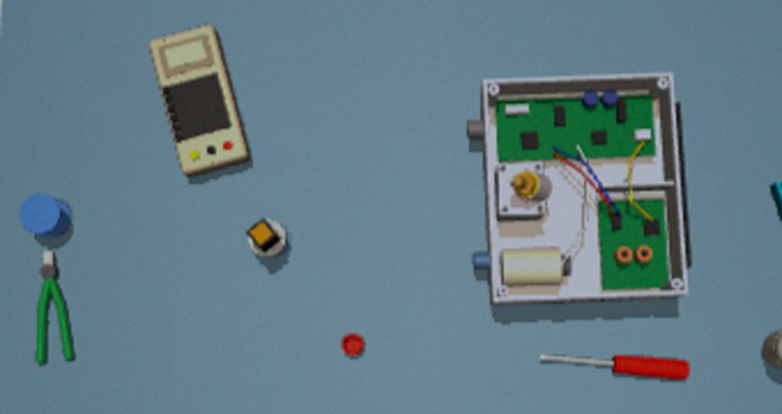

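View pics/det.png

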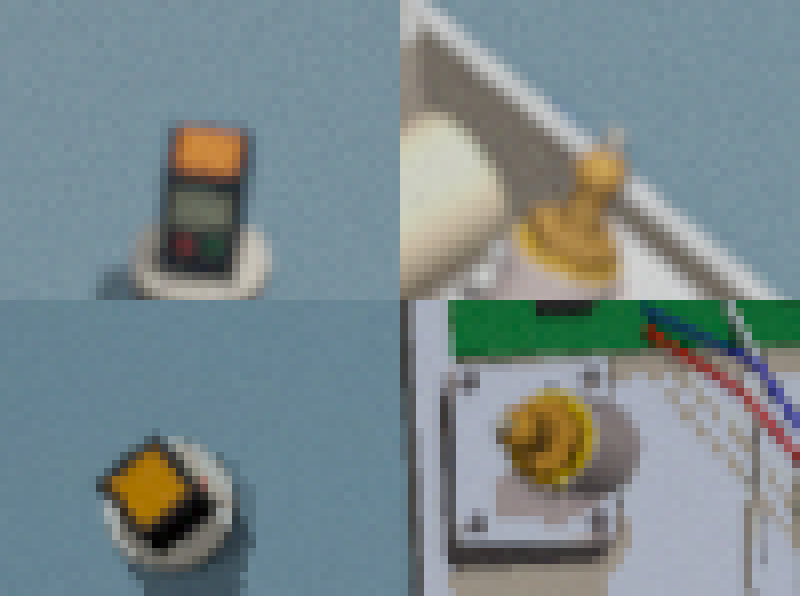

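```bash
cat > h.py <<'E'
from station import robot, fingers, vision, workorder, recognise
import cv2, numpy as np
from scipy.optimize import least_squares
from scipy.spatial.transform import Rotation as Ro
K={c:vision.calibration(c) for c in ("scene","top")}
def proj(c,P):
    P=np.atleast_2d(P); E=np.array(K[c]["extrinsics"]); q=P@E[:3,:3].T+E[:3,3]; q=q*[1,-1,-1]
    m=q@np.array(K[c]["mtx"]).T; return m[:,:2]/m[:,2:]
def tri(a,b):  # scene px, top px
    r=least_squares(lambda X:np.r_[proj("scene",X)[0]-a,proj("top",X)[0]-b],[.4,.2,.1]); return r.x,r.fun
def zoom(im,x,y,w,h,f=16):
    o=cv2.resize(im[y:y+h,x:x+w],None,fx=f,fy=f,interpolation=cv2.INTER_CUBIC)
    for i in range(0,w,5): cv2.line(o,(int((i+.5)*f),0),(int((i+.5)*f),8 if (x+i)%10 else 16),(255,0,255),2)
    for i in range(0,h,5): cv2.line(o,(0,int((i+.5)*f)),(8 if (y+i)%10 else 16,int((i+.5)*f)),(255,0,255),2)
    return o
def orange(im):
    hsv=cv2.cvtColor(im,cv2.COLOR_RGB2HSV); return cv2.inRange(hsv,(8,130,120),(22,255,255))
E
python3 - <<'E'
from h import *
s=cv2.imread("pics/scene0.png"); t=cv2.imread("pics/top0.png")
cv2.imwrite("pics/nip.png",np.hstack([zoom(s,270,258,25,36),zoom(t,347,205,25,36)]))
def sub(im,x,y,w,h,f=8): return cv2.resize(im[y:y+h,x:x+w,::-1],None,fx=f,fy=f,interpolation=cv2.INTER_CUBIC)
C={}
for n,im,x,y in (("scene",s,345,205),("top",t,230,228)):
    z=orange(sub(im,x,y,40,40)); k,l,st,ce=cv2.connectedComponentsWithStats(z); i=1+np.argmax(st[1:,4])
    rc=cv2.minAreaRect(cv2.findContours((l==i).astype(np.uint8),0,2)[0][0]); C[n]=ce[i]/8-.4375+[x,y]
    print(n,C[n],np.array(rc[1])/8,rc[2])
X,f=tri(C["scene"],C["top"]);print("top centre",X,f)
rects={l:[max(recognise(l,c),key=lambda r:r["p"])["rect"][:2] for c in("scene","top")] for l in ("coupler",)} if 0 else 0
E
```

```text
scene [365.56533876 213.72326836] [8.3850441  5.41543436] 6.115503787994385
top [243.14125082 240.94533815] [7.12239933 7.17981052] 51.58194351196289
top centre [0.5239014  0.2016651  0.08489687] [-0.09618552  0.01708733 -0.08030854 -0.06337527]
```

View pics/nip.png

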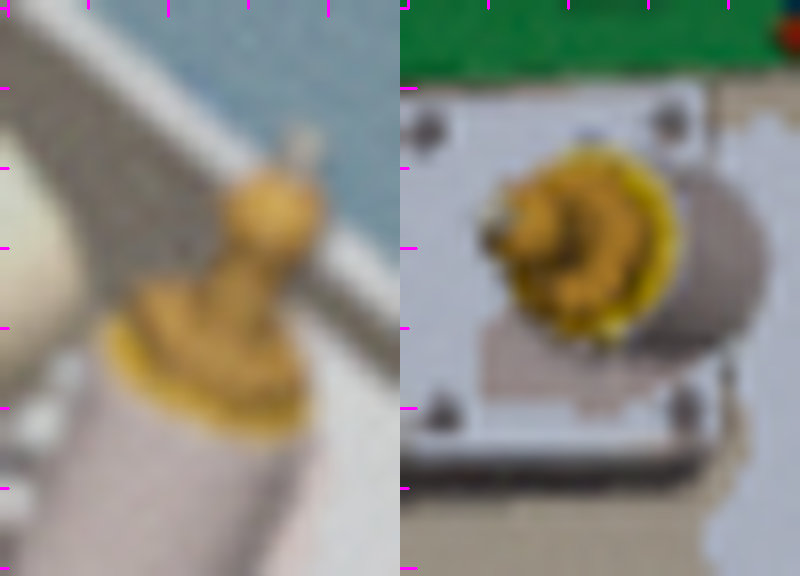

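```bash
python3 - <<'E'
from h import *
h,f=tri([286.6,270.75],[354.4,218.75]);print("head",h,f)
p,f=tri([288.4,266.0],[352.25,218.4]);print("tip",p,f)
r,f=tri([270+205/16-.5,258+370/16-.5],[358.9,219.7]);print("ring",r,f)
# ventilator yaw: rim corners in top crop at z=.077
a=np.array([[483,79],[672,73],[687,297],[492,304]])/2.3+[130,140]-.3
R=[least_squares(lambda X:proj("top",[X[0],X[1],.077])[0]-q,[.5,.1]).x for q in a]; R=np.array(R);print(R)
for i in range(4):
    d=R[(i+1)%4]-R[i]; print(np.linalg.norm(d),np.degrees(np.arctan2(d[1],d[0])))
for l in (160,165,170,175,180):pass
print(recognise("nipple_head","top")[:1],recognise("nipple_head","scene")[:2])
for phi in (90,87,93):
  n=np.array([.5*np.cos(np.radians(phi)),.5*np.sin(np.radians(phi)),.866]); print(phi,h-19.5e-3*n, proj("scene",h+.014*n),proj("top",h+.014*n),proj("scene",h-.024*n),proj("top",h-.024*n))
E
```

```text
head [ 0.5806218  -0.10944781  0.12585814] [-0.33725495  0.03792094 -0.34270663 -0.22108718]
tip [ 0.57972642 -0.10280728  0.13652077] [-0.30998223  0.03539059 -0.31309168 -0.20311018]
ring [ 0.58165699 -0.12400505  0.10322572] [-0.27361561  0.02970781 -0.28154676 -0.17937598]
[[ 0.71970095 -0.07321733]
 [ 0.72737958 -0.31182647]
 [ 0.44475552 -0.32158953]
 [ 0.43653134 -0.08204475]]
0.23873266771202567 -88.156812700624
0.28279264186656633 -178.0215440947181
0.23968590907251952 91.96633712780724
0.2833071704575659 1.785539422378919
[{'rect': [360.4, 221.2, 11.0, 11.3], 'p': 0.58}] [{'rect': [188.6, 280.4, 53.2, 28.6], 'p': 0.66}, {'rect': [288.1, 276.4, 17.1, 20.1], 'p': 0.51}]
90 [ 0.5806218  -0.11919781  0.10897114] [[288.42449267 265.74355561]] [[351.84064455 217.78406321]] [[282.60169015 279.33086941]] [[357.76799558 219.77580186]]
87 [ 0.58011152 -0.11918445  0.10897114] [[288.51944253 265.8347198 ]] [[351.84265356 217.65211278]] [[282.44271754 279.17245846]] [[357.76500215 219.99683515]]
93 [ 0.58113207 -0.11918445  0.10897114] [[288.32296146 265.65641207]] [[351.84564198 217.91601722]] [[282.77203748 279.48244295]] [[357.75926147 219.55480686]]
```

```bash
cat >> h.py <<'E'
phi=np.radians(91.9); N=np.array([.5*np.cos(phi),.5*np.sin(phi),np.sqrt(.75)])
TILT=Ro.from_rotvec(np.radians(30)*np.array([-np.sin(phi),np.cos(phi),0]))
def ori(yaw,tilt=False):
    r=Ro.from_euler("xyz",[180,0,yaw],degrees=True)
    return ((TILT*r) if tilt else r).as_euler("xyz",degrees=True).tolist()
E
python3 - <<'E'
from h import *
assert np.allclose(TILT.apply([0,0,1]),N)
S=np.array([.5806,-.1191,.109])
print(robot.current_time_s(),robot.current_eef_rot(),robot.current_finger_gap())
for y in (39,-51,129,-141):
    print("G",y,[np.round(q).tolist() if q is not None else None for q in [robot.inverse_kinematics([.524,.2017,.06],ori(y))]])
for y in range(-180,180,30):
    L=[robot.inverse_kinematics((S+d*N).tolist(),ori(y,True)) for d in (.058,.13)]
    print("M",y,[np.round(q).tolist() if q is not None else None for q in L])
E
```

```text
1.0 [1.79998529e+02 3.12398810e-03 1.58588224e+02] 0.9953756683279569
G 39 [[-45.0, 32.0, 31.0, 100.0, -19.0, 54.0, -58.0]]
G -51 [[-65.0, 45.0, 64.0, 100.0, -45.0, 65.0, -127.0]]
G 129 [[-38.0, 30.0, 21.0, 99.0, -13.0, 53.0, 27.0]]
G -141 [[-27.0, 29.0, 6.0, 99.0, -3.0, 52.0, 109.0]]
M -180 [[-26.0, 29.0, 23.0, 93.0, 22.0, 64.0, 74.0], [-28.0, 25.0, 21.0, 88.0, 22.0, 73.0, 74.0]]
M -150 [[-23.0, 28.0, 18.0, 93.0, 24.0, 64.0, 102.0], [-25.0, 25.0, 17.0, 88.0, 24.0, 74.0, 102.0]]
M -120 [[-20.0, 28.0, 14.0, 93.0, 26.0, 65.0, 130.0], [-22.0, 25.0, 12.0, 88.0, 26.0, 74.0, 131.0]]
M -90 [[-16.0, 28.0, 8.0, 93.0, 29.0, 66.0, 158.0], [-18.0, 25.0, 6.0, 88.0, 28.0, 75.0, 159.0]]
M -60 [[-51.0, 42.0, 65.0, 94.0, -8.0, 60.0, -141.0], [-54.0, 38.0, 65.0, 89.0, -4.0, 69.0, -145.0]]
M -30 [[-51.0, 42.0, 65.0, 94.0, -8.0, 60.0, -111.0], [-54.0, 38.0, 65.0, 89.0, -4.0, 69.0, -115.0]]
M 0 [[-37.0, 32.0, 39.0, 94.0, 12.0, 61.0, -98.0], [-40.0, 28.0, 39.0, 89.0, 13.0, 71.0, -99.0]]
M 30 [[-38.0, 32.0, 40.0, 94.0, 12.0, 61.0, -68.0], [-41.0, 28.0, 39.0, 89.0, 13.0, 71.0, -69.0]]
M 60 [[-38.0, 32.0, 41.0, 94.0, 11.0, 61.0, -37.0], [-43.0, 30.0, 44.0, 89.0, 11.0, 70.0, -37.0]]
M 90 [[-37.0, 32.0, 39.0, 94.0, 12.0, 61.0, -8.0], [-43.0, 29.0, 43.0, 89.0, 11.0, 70.0, -8.0]]
M 120 [[-34.0, 31.0, 34.0, 94.0, 15.0, 62.0, 19.0], [-38.0, 27.0, 35.0, 89.0, 16.0, 71.0, 19.0]]
M 150 [[-29.0, 29.0, 27.0, 94.0, 19.0, 63.0, 46.0], [-31.0, 26.0, 25.0, 88.0, 20.0, 72.0, 45.0]]
```

```bash
python3 - <<'E'
from h import *
o=ori(129)
robot.move_to([.524,.2017,.16],o)
print(robot.current_time_s(), robot.current_contact_force())
robot.line_to([.524,.2017,.060],o,velocity=.12,f_stop=15)
print(robot.current_tool_pos(),robot.current_contact_force())
fingers.gripper_to(0.0,force=70)
print(robot.current_time_s(),robot.current_finger_gap(),robot.current_gripper_force(),robot.current_contact_force())
robot.line_to([.524,.2017,.20],o,velocity=.2)
S=np.array([.5806,-.1191,.109])
T=S+(.058+.035)*N
o2=ori(92,True)
robot.move_to((T+[0,0,.03]).tolist(),o2)
robot.line_to(T.tolist(),o2,velocity=.1)
print(robot.current_time_s(),robot.current_tool_pos(),T,robot.current_finger_gap(),robot.current_contact_force())
s,t=[vision.grab_frame(c)[:,:,::-1] for c in("scene","top")]
cv2.imwrite("pics/s1.png",s);cv2.imwrite("pics/t1.png",t)
cv2.imwrite("pics/pre.png",np.hstack([zoom(s,265,230,50,64,8),zoom(t,320,195,50,64,8)]))
M=[("mouth",S+.035*N),("flange",S+.071*N),("grip",T),("head",S+.0195*N)]
for n,P in M: print(n,proj("scene",P),proj("top",P))
E
```

```text
2.675 [-0.87469076  0.78851764 -0.46936933]
[0.52475463 0.20198494 0.06080272] [-0.43394319  0.9220561  -0.59597754]
4.225 0.3231078247379534 69.13979887962341 [-0.58614029  0.0660477   2.58944092]
6.6083 [ 0.57893133 -0.07213887  0.18921954] [ 0.57905828 -0.07262556  0.18954036] 0.32167969826603365 [ 0.58084643  0.04100242 -3.11457149]
mouth [[288.52555064 265.02681972]] [[351.57179852 217.91870085]]
flange [[294.0101022  251.69230652]] [[345.68054304 216.16241854]]
grip [[297.42400774 243.39212591]] [[341.94256858 215.04806551]]
head [[286.20218498 270.67558605]] [[354.02611441 218.65037368]]
```

View pics/pre.png

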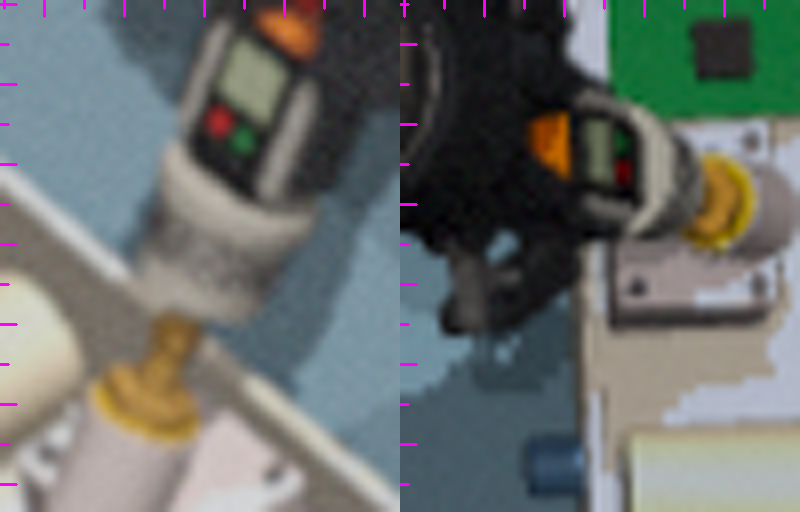

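```bash
cat >> h.py <<'E'
A=np.array([-np.sin(phi),np.cos(phi),0]); B=np.cross(N,A)   # A~ -x world, B lean-plane
def circ(O,z,r,n=90):
    a=np.linspace(0,2*np.pi,n); return O+z*N+r*(np.cos(a)[:,None]*A+np.sin(a)[:,None]*B)
def overlay(im,c,x,y,w,h,f,O,S):
    o=zoom(im,x,y,w,h,f)
    def d(P,col):
        q=((proj(c,P)-[x,y]+.5)*f); cv2.polylines(o,[np.round(q*8).astype(int)],False,col,1,cv2.LINE_AA,3)
    for z,r in((0,.02),(.028,.02),(.028,.024),(.036,.024)): d(circ(O,z,r),(0,255,0))
    for z in (.084,): d(O+z*N+.014*np.array([A+B,A-B,-A-B,-A+B,A+B]),(0,255,0))
    for z,r in((0,.0145),(.0195,.008)): d(circ(S,z,r),(255,0,0))
    d(np.array([S,S+.0335*N]),(255,0,0)); d(np.array([O,O+.084*N]),(0,255,0)); return o
E
python3 - <<'E'
from h import *
S=np.array([.5806,-.1191,.109]); O=np.array(robot.current_tool_pos())-.058*N
s=cv2.imread("pics/s1.png");t=cv2.imread("pics/t1.png")
cv2.imwrite("pics/ov.png",np.hstack([overlay(s,"scene",272,238,33,46,12,O,S),overlay(t,"top",336,200,33,46,12,O,S)]))
print(robot.current_eef_rot(),ori(92,True),robot.current_time_s())
E
```

```text
[179.96874003  30.00400903  92.00427034] [-179.94226502193402, 29.999949616709902, 92.01547001475554] 6.7083
```

View pics/ov.png

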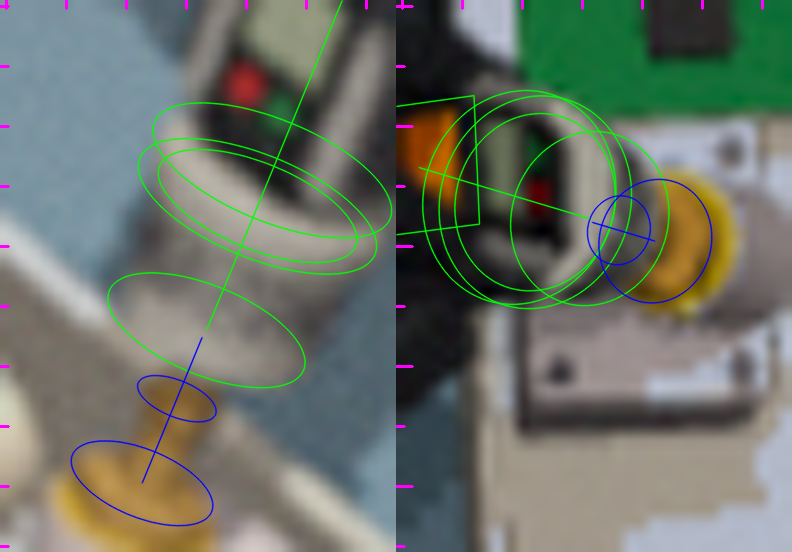

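```bash
cat >> h.py <<'E'
from scipy.ndimage import map_coordinates
def hull(c,P): return cv2.convexHull(proj(c,P).astype(np.float32))[:,0]
def resample(q,n=160):
    q=np.vstack([q,q[:1]]); L=np.r_[0,np.cumsum(np.linalg.norm(np.diff(q,axis=0),axis=1))]
    t=np.linspace(0,L[-1],n,endpoint=False); p=np.c_[np.interp(t,L,q[:,0]),np.interp(t,L,q[:,1])]
    d=np.roll(p,-1,0)-np.roll(p,1,0); n_=np.c_[d[:,1],-d[:,0]]; n_/=np.linalg.norm(n_,axis=1)[:,None]
    if np.sum(n_*(p-p.mean(0)))<0:n_=-n_
    return p,n_
def score(im,p,n,e=.8):
    f=lambda q:np.stack([map_coordinates(im[:,:,k].astype(float),[q[:,1],q[:,0]],order=1) for k in range(3)],1)
    return np.minimum(np.linalg.norm(f(p+e*n)-f(p-e*n),axis=1),60).mean()
def shiftfit(im,p,n,R=4,st=.2):
    g=np.arange(-R,R+1e-6,st); M=np.array([[score(im,p+[u,v],n) for u in g] for v in g])
    i=np.unravel_index(M.argmax(),M.shape); W=np.where(M>M.max()-1.5); return (round(g[i[1]],2),round(g[i[0]],2)),M.max(),score(im,p,n),(g[W[1]].min(),g[W[1]].max(),g[W[0]].min(),g[W[0]].max())
E
python3 - <<'E'
from h import *
S=np.array([.5806,-.1191,.109]); O=np.array(robot.current_tool_pos())-.058*N
s=cv2.imread("pics/s1.png");t=cv2.imread("pics/t1.png")
s0=cv2.imread("pics/scene0.png");t0=cv2.imread("pics/top0.png")
for c,im in(("scene",s),("top",t)):
    F=np.vstack([circ(O,.028,.024),circ(O,.036,.024)]); Q=np.vstack([circ(O,0,.02),circ(O,.028,.02)])
    ax=proj(c,O)[0]-proj(c,O+.05*N)[0]; ax/=np.linalg.norm(ax)
    for nm,P in(("flange",F),("socket",Q)):
        p,n=resample(hull(c,P)); k=(n@ax>-.3) if nm=="flange" else (n@ax>-.1)&(((p-proj(c,O+.028*N)[0])@ax)>0)
        print(c,nm,k.sum(),shiftfit(im,p[k],n[k]))
for c,im in(("scene",s0),("top",t0)):
    E=np.array(K[c]["extrinsics"])[:3,:3]; H=S+.0195*N
    a=np.linspace(0,2*np.pi,80); P=H+.008*(np.cos(a)[:,None]*E[0]+np.sin(a)[:,None]*E[1])
    p,n=resample(proj(c,P)); ax=proj(c,H)[0]-proj(c,S)[0]; ax/=np.linalg.norm(ax); k=n@ax>-.6
    print(c,"head",shiftfit(im,p[k],n[k],3))
    p,n=resample(hull(c,np.vstack([circ(S,.0,.0055),circ(S,.0195,.0055)]))); 
    p,n=resample(hull(c,circ(S,0,.0145))); print(c,"hex",shiftfit(im,p,n,3))
E
```

```text
scene flange 93 ((np.float64(3.6), np.float64(-4.0)), np.float64(48.94571247092006), np.float64(42.13989338530303), (np.float64(3.4000000000000066), np.float64(4.000000000000007), np.float64(-4.0), np.float64(-3.3999999999999995)))
scene socket 109 ((np.float64(-1.6), np.float64(0.4)), np.float64(44.326832657045074), np.float64(37.24775103951165), (np.float64(-1.799999999999998), np.float64(-1.1999999999999975), np.float64(0.20000000000000373), np.float64(0.6000000000000041)))
top flange 96 ((np.float64(-1.2), np.float64(-0.2)), np.float64(54.39012200108243), np.float64(41.15429264274926), (np.float64(-1.9999999999999982), np.float64(-0.7999999999999972), np.float64(-0.7999999999999972), np.float64(3.552713678800501e-15)))
top socket 94 ((np.float64(-0.4), np.float64(0.4)), np.float64(53.125722457806795), np.float64(48.54961182957798), (np.float64(-4.0), np.float64(3.552713678800501e-15), np.float64(-3.1999999999999993), np.float64(0.6000000000000041)))
scene head ((np.float64(0.6), np.float64(1.0)), np.float64(52.38761860438992), np.float64(44.1483409046349), (np.float64(0.20000000000000284), np.float64(0.8000000000000034), np.float64(0.400000000000003), np.float64(1.400000000000004)))
scene hex ((np.float64(-0.2), np.float64(3.0)), np.float64(44.98355109954538), np.float64(25.404823172471612), (np.float64(-1.3999999999999986), np.float64(0.6000000000000032), np.float64(2.600000000000005), np.float64(3.0000000000000053)))
top head ((np.float64(0.4), np.float64(-0.8)), np.float64(56.438499486268405), np.float64(48.86780299038442), (np.float64(0.400000000000003), np.float64(1.8000000000000043), np.float64(-1.5999999999999988), np.float64(-0.799999999999998)))
top hex ((np.float64(1.0), np.float64(0.4)), np.float64(57.57781605776406), np.float64(45.03494399829779), (np.float64(0.8000000000000034), np.float64(1.2000000000000037), np.float64(0.20000000000000284), np.float64(0.6000000000000032)))
```

```bash
python3 - <<'E'
from h import *
s=cv2.imread("pics/s1.png");t=cv2.imread("pics/t1.png")
z=np.hstack([zoom(s,277,240,28,41,14),zoom(t,340,198,28,41,14)])
cv2.imwrite("pics/z1.png",np.clip(z.astype(float)*1.4,0,255).astype(np.uint8))
E
```

```text
(no output)
```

View pics/z1.png

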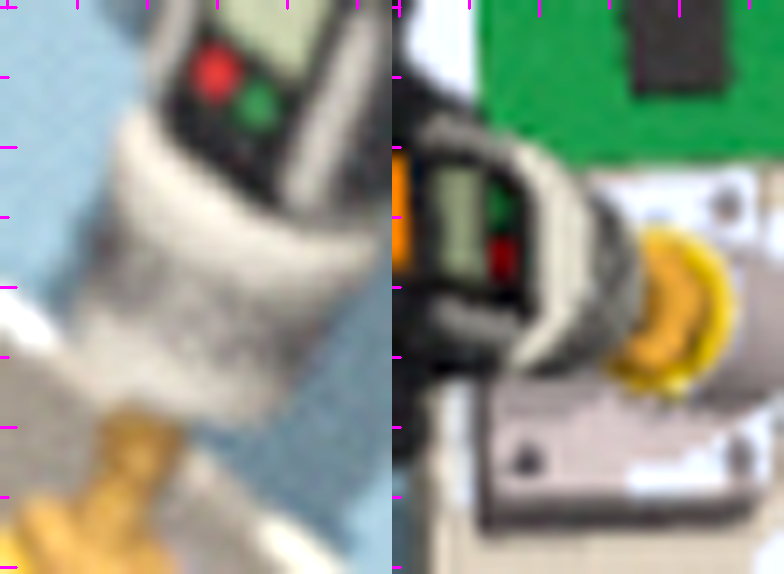

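```bash
cat >> h.py <<'E'
def rep(S,msg=""):
    p=np.array(robot.current_tool_pos())-S; f=np.array(robot.current_contact_force()); m=np.array(robot.current_torque())
    Tz=Ro.from_euler("xyz",robot.current_eef_rot(),degrees=True).apply([0,0,-1])
    ang=np.degrees(np.arccos(min(1,Tz@N)))
    print(msg,"t%.2f"%robot.current_time_s(),"d mm %.2f"%((p@N-.058)*1e3),"lat A,B %.2f %.2f"%(p@A*1e3,p@B*1e3),"F N,A,B",np.round([f@N,f@A,f@B],1),"M",np.round([m@N,m@A,m@B],2),"tilt %.2f"%ang,"gap %.3f"%robot.current_finger_gap())
E
python3 - <<'E'
from h import *
S=np.array([.5798,-.1191,.109]); o=ori(92,True)
P=lambda d:(S+(.058+d)*N).tolist()
robot.line_to(P(.035),o,velocity=.05); robot.pause(.2); rep(S,"pre")
for d in (.027,.023,.019):
    r=robot.line_to(P(d),o,velocity=.03,f_stop=6); rep(S,(d,r))
    if r: break
print(A,B)
E
```

```text
pre t7.16 d mm 35.12 lat A,B -0.06 0.03 F N,A,B [-3.4 -0.7 -1.2] M [-0.   -0.87 -0.03] tilt 0.02 gap 0.316
(0.027, False) t7.58 d mm 26.61 lat A,B 0.29 0.10 F N,A,B [-2.2 -0.2 -1.4] M [-0.01 -0.86  0.07] tilt 0.05 gap 0.317
(0.023, False) t7.86 d mm 22.73 lat A,B 0.22 0.08 F N,A,B [-2.5 -0.3 -2.7] M [-0.04 -0.84  0.03] tilt 0.04 gap 0.318
(0.019, False) t8.14 d mm 18.79 lat A,B 0.16 0.17 F N,A,B [-2.6  0.5 -0.6] M [-0.02 -0.79  0.01] tilt 0.03 gap 0.321
[-0.99945022 -0.03315518  0.        ] [ 0.02871323 -0.86554928  0.5       ]
```

```bash
python3 - <<'E'
from h import *
S=np.array([.5798,-.1191,.109]); o=ori(92,True)
P=lambda d:(S+(.058+d)*N).tolist()
for d in (.016,.013,.010,.007,.005):
    r=robot.line_to(P(d),o,velocity=.02,f_stop=25); rep(S,(d,r))
    if r: break
E
```

```text
(0.016, False) t8.44 d mm 16.72 lat A,B -0.83 0.66 F N,A,B [ 2.4 -1.   1.5] M [-0.01 -0.4   0.02] tilt 0.11 gap 0.320
(0.013, False) t8.74 d mm 14.30 lat A,B -1.03 0.30 F N,A,B [ 5.7 -0.2  1. ] M [ 0.04 -0.39 -0.11] tilt 0.14 gap 0.317
(0.01, False) t9.04 d mm 9.52 lat A,B -0.43 0.56 F N,A,B [-5.8 -3.3  1. ] M [ 0.09 -0.38  0.8 ] tilt 0.08 gap 0.320
(0.007, False) t9.34 d mm 5.38 lat A,B 0.00 0.43 F N,A,B [-9.4 -4.3 -0.1] M [ 0.03 -0.49  1.16] tilt 0.06 gap 0.319
(0.005, False) t9.59 d mm 5.00 lat A,B -0.04 0.42 F N,A,B [-0.6 -1.3  0.8] M [ 0.01 -0.27  0.39] tilt 0.03 gap 0.315
```

```bash
python3 - <<'E'
from h import *
S=np.array([.5798,-.1191,.109]); o=ori(92,True)
P=lambda d:(S+(.058+d)*N).tolist()
for d in (.003,.0015,.0,-.001,-.002,-.003,-.004):
    r=robot.line_to(P(d),o,velocity=.015,f_stop=30); robot.pause(.15); rep(S,(d,r))
    if r or np.array(robot.current_contact_force())@N>27: break
E
```

```text
(0.003, False) t10.03 d mm 3.79 lat A,B -0.06 0.32 F N,A,B [5.1 0.4 2.4] M [-0.03 -0.14 -0.1 ] tilt 0.01 gap 0.324
(0.0015, False) t10.43 d mm 2.56 lat A,B -0.08 0.38 F N,A,B [6.4 0.3 2.3] M [ 0.03 -0.05 -0.31] tilt 0.01 gap 0.320
(0.0, False) t10.82 d mm 1.38 lat A,B -0.09 0.36 F N,A,B [9.  1.6 1.8] M [ 0.04 -0.04 -0.4 ] tilt 0.02 gap 0.323
(-0.001, False) t11.22 d mm 0.58 lat A,B -0.09 0.30 F N,A,B [9.5 1.8 2.4] M [ 0.01 -0.03 -0.49] tilt 0.02 gap 0.319
(-0.002, False) t11.62 d mm -0.14 lat A,B -0.13 0.32 F N,A,B [11.2  3.   1.1] M [-0.01 -0.01 -0.58] tilt 0.03 gap 0.321
(-0.003, False) t12.03 d mm -0.23 lat A,B -0.16 0.33 F N,A,B [16.   4.3  2.5] M [-0.03  0.09 -1.05] tilt 0.04 gap 0.322
(-0.004, False) t12.43 d mm -0.27 lat A,B -0.16 0.33 F N,A,B [22.4  6.6  3.2] M [ 0.01  0.17 -1.64] tilt 0.05 gap 0.318
```

```bash
python3 - <<'E'
from h import *
S=np.array([.5798,-.1191,.109])
s,t=[vision.grab_frame(c)[:,:,::-1] for c in("scene","top")]
cv2.imwrite("pics/s2.png",s);cv2.imwrite("pics/t2.png",t)
z=np.hstack([zoom(s,268,240,33,46,12),zoom(t,337,198,33,46,12)])
cv2.imwrite("pics/z2.png",np.clip(z.astype(float)*1.4,0,255).astype(np.uint8)); rep(S)
E
```

```text
t12.53 d mm -0.27 lat A,B -0.15 0.35 F N,A,B [22.4  7.1  2.6] M [ 0.03  0.18 -1.61] tilt 0.05 gap 0.323
```

View pics/z2.png

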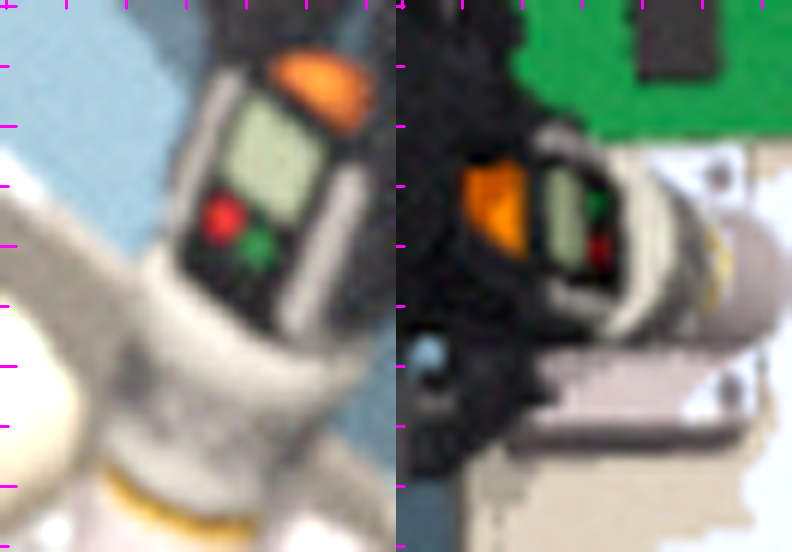

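```bash
python3 - <<'E'
from h import *
S=np.array([.5798,-.1191,.109]); o=ori(92,True)
for a in (.0006,.0012):
    robot.line_to((S+(.058-.004)*N+a*A).tolist(),o,velocity=.01); robot.pause(.3); rep(S,a)
    if np.array(robot.current_contact_force())@A<2.5: break
E
```

```text
0.0006 t13.07 d mm -0.29 lat A,B -0.07 0.34 F N,A,B [20.5  5.9  3.8] M [-0.    0.13 -1.32] tilt 0.10 gap 0.317
0.0012 t13.62 d mm -0.28 lat A,B 0.00 0.33 F N,A,B [19.7  5.1  2.4] M [-0.06  0.19 -1.07] tilt 0.17 gap 0.319
```

```bash
python3 - <<'E'
from h import *
S=np.array([.5798,-.1191,.109])
robot.pause(3.0); rep(S); print(workorder.close_job())
E
```

```text
t16.62 d mm -0.27 lat A,B -0.00 0.35 F N,A,B [20.1  5.2  3.4] M [ 0.01  0.1  -0.99] tilt 0.17 gap 0.325
the job is handed in; nothing more can be done
None
```

The tester is snapped onto the inlet nipple and pushed home to a hard stop with about 20 N. It was held there for over 3 s, and the job was handed in at 16.6 s with the arm still holding it; the valve pin itself was not read directly, and the hand-in returned no verdict.

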